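# Free a locked dish reader with its release tool

## Task

The white dish reader lost power with a dish locked inside. Take its release tool from the bay in its top, push the rod through the small hole in the front until the hidden latch lets go and the tray springs ajar, then lay the tool down on the bench and draw the tray out to its stop, with the dish still lying in it. Leave the vials, beaker and bottle standing where they are.

Things in the scene. Friction and masses are not known exactly. Their poses are not given: they have to be found in the camera images.
- reader: White bench dish reader, fixed, 220 mm deep (its x), 230 mm wide (its y), 104 mm high. Origin: centre of its underside, on the bench; x points into the machine (the tray front faces -x), y left as one faces the front, z up. The front face is at x = -110 mm. A tool bay is sunk into its top.
- access_hole (a point): Centre of the mouth of the round access hole, 14 mm wide, small chamfer, in the flat grey front plate right of the tray, 50 mm above the bench. Axes as the reader's: the hole runs level along +x. Hidden behind it, the latch's paddle begins 55 mm from the mouth; the tray is freed when the tip is about 63 mm in, and the paddle's end stop is at about 71 mm.
- tool_grip (a point): Centre of the release tool's flat orange grip, 60 mm long, 24 wide, 9 thick. x points along the rod to its tip, z across the thickness (up as it lies). The tool weighs about 45 g, is 155 mm long. In the bay the grip is sunk in a close trough (walls 1.5 mm beside it and 2.5 mm higher) and cannot be gripped: lift the tool straight up by its rod.
- tool_shaft (a point): Point on the axis of the tool's 8 mm steel rod, 81 mm ahead of the grip's centre, 44 mm behind the tip; axes as tool_grip. In the bay it is 97 mm above the bench, amid an open scoop: 60 mm along the rod, 58 mm clear to the front, 62 mm to the back, floor 25 mm below the axis. Held here the rod is too short ahead of the fingers to trip the latch; hold the grip for that.
- tool_tip (a point): Tip of the tool's rod, 125 mm ahead of the grip's centre. Axes as tool_grip.
- tray (a joint): Travel of the tray out of the reader (along the reader's -x), m: 0 shut and latched, about 0.03 sprung ajar, 0.11 at its stop. Once free it takes about 3 N to draw at 0.1 m/s and stays where it is left.
- tray_pull (a point): Centre of the tray's black pull, an upright fin standing 43 mm out from the grey tray front: 12 mm thick (reader's y), z from 36 to 66 mm above the bench, slightly wider at its end. This point is 22 mm in front of the tray front (whose top edge is 68 mm above the bench). Pinch it across y from above. Axes as the reader's; it travels with the tray.
- tray_well (a point): Centre of the floor of the tray's dish well, 97 mm square, 7 mm deep. It travels with the tray.
- dish (a point): Centre of the pink petri dish, 90 mm wide, 15 mm high, that lies loose in the tray's well; hidden while the tray is shut.
- vial_1_mid (a point): Centre (half-way up) of a standing glass vial with a black cap, 25 mm wide, 48 mm high.
- vial_2_mid (a point): Centre of another standing black-capped vial, same size.
- vial_3_mid (a point): Centre of the standing red-capped vial, same size.
- beaker_mid (a point): Centre of the standing glass beaker, 67 x 73 mm, 90 mm high.
- bottle_mid (a point): Centre of the standing amber bottle with a red cap, 40 mm wide, 78 mm high.
- release_latch (a joint): Turn of the hidden spring latch, rad: 0 engaged, frees the tray at about 0.13, end stop 0.30. The rod's tip must push its paddle along the hole with 4 to 9 N (about 12 N at the stop); it springs back when the rod leaves. When it lets go, the tray springs out about 30 mm by itself.
There are look-alikes about, which are no part of the job. There is more than one size of the part that bears tool_grip; the job needs the larger.

How it is judged:
By the outcome, as a careful person would: the job done as asked, in the order asked, and still so for the second after the job is handed in, with the robot touching nothing.
It also fails if it takes over 72 s, if anything falls off the work surface, if the arm or the gripper's body presses on something with over 40 N, if the wrist force passes 120 N, or if a joint passes its speed limit or range.

## Robot

A 6-joint arm with a two-finger parallel gripper is mounted at the origin on a cart in front of the work surface, level with it; the furniture and walls round the work are solid. World frame = base frame: x ahead of the robot, y to its left, z up, the work surface at z = 0. Lengths are in mm, angles in rad, forces in N, time in s.
With the tool pointing down it reaches from about 350 to 975 mm from the base axis. Payload 7.1 kg.
Tool frame: the origin (TCP) lies at the very end of the fingers, on their centre line; the grasp point (between the pads) lies 19 mm behind it; z points along the fingers, x is the direction in which the jaws open and shut, and the axes are right-handed (so a half turn about z gives the same grasp; the last joint's range is limited). The gripper opens to 88 mm and grips with 3 to 60 N. Pads are 20 mm wide; open, the fingers measure 115 mm over their backs; the gripper's body (75 mm by 178 mm) begins 61 mm behind the grasp point.
Start: joints at [-1.198, 0.423, 1.63, -0, 1.089, -0.019], TCP at [238.674, -577.615, 222.675] pointing down, gripper open.
Joint ranges: [-3, 3], [-0.9, 2.11], [0.09, 2.58], [-1.31, 4.45], [0.11, 2.69], [-2.54, 2.54]. Speed limits (rad/s): [2.39, 2.39, 3.01, 3.14, 3.14, 3.14].

## Interface

Orientations are given as a rotation vector (axis times angle).
In Python, from workcell import ctrl gives the robot as it stands. The module is installed in compiled form; this text tells all that it offers.
- The arm moves only by the tool move_arm, never from a script. Its argument "motion" is a list of rows, each a list of 2 entries, a list of its own where there are three numbers: the shift along the tool's x, y, z normalised to -1 to 1, where 1 is 150 mm, then the turn, a rotation vector about the tool's x, y, z normalised to -1 to 1, where 1 is 60 degrees. In form: [[[x, y, z], [rx, ry, rz]], ...]. A call has exactly 5 rows; each row is the pose to reach, as a shift and turn from the pose commanded when the call began, along the tool's axes at that moment; what a row does not reach only later rows make up. A row lasts 1/8 s, in which the tool goes at most 62.5 mm and 10.7 degrees, less where a joint would pass 70% of its speed; a pose out of reach is approached as far as the arm can. A call with a number of a shift or a turn outside -1 to 1 is refused whole. A call with a gripper value outside its range is refused whole. "gripper" is the opening, from 0 (shut) to 1 (fully open), set as the call begins (left out, the last holds). The fingers move at their own pace and stop on an object; the grip force is fixed at half the most. Time passes only in rows, so rows that repeat a pose let the fingers close, or fill a call up. It gives the time, the measured TCP pose, the force and the opening at its end, in the units of the state.
- ctrl.get_obs(): the state, without advancing time (a new reading comes with each control period).
- ctrl.get_image(name): name is "scene" or "top" or "wrist"; returns a dict with "pixels" (420x560x3 uint8, red, green, blue), "camera_matrix" (3x3 intrinsics, pixels), "R" (3x3) and "t" (3): a world point X has camera coordinates R X + t; the wrist camera has in their place "mount" (4x4, takes a point from camera to tool coordinates, whose origin is the TCP and whose axes are the tool frame's). Camera axes: x right, y down, z forward; pixel columns grow to the right and rows downward; lengths in mm; the calibration is good to about 2 mm. A picture is of the moment at which its call begins: read the wrist's pose just before it. There is no depth.
- ctrl.close_job(): hands the job in, once; it reports no verdict.
Trained networks look in the newest picture that a camera, given by its name, has taken for a name from the list of things; names that differ only in an ending like _2 or _b are one class to them, and where a whole thing is asked for, a point or a joint stands for the part that bears it (a point fixed in the world has none). Each returns a list of dicts, best first, with "p" (0 to 1); they miss things now and then, are a little off and sometimes report something else, mostly with a low value. They report only what shows in the picture. A call takes as long as a camera call. They do not tell look-alikes from the thing itself.
- ctrl.boxes_of(camera, name): "location" ([x, y, z] in mm, in world coordinates, good to about 4 mm: the middle of the surface that is visible of it).
- ctrl.regions_of(camera, name): "mask" (420x560 bool, what is visible of it).
- ctrl.pinpoint(camera, name): "location" ([x, y, z] in mm, in world coordinates, good to about 4 mm: a listed point, or the origin of a listed thing).
The state is a dict: "t": time; "qpos": joint angles; "qvel": joint speeds; "joint_torque": joint torques, N m; "ee_pos": TCP position; "orientation": TCP orientation; "ft_force": force on the tool from outside, world axes, zero at the start; "moment": the same for the moment, N m; "width": finger opening in mm.
Only numpy, scipy, OpenCV 4.12 (cv2) and the standard library are available. Lean on these libraries where they do the work, as an engineer would, in place of code of your own. Each camera call takes 0.05 s, during which the arm holds its last target.

## Working session

There is one attempt and no reset: what is moved stays moved. The work goes in short steps, Python scripts to look and compute and a tool call to move; the robot and the scene stay as the last step left them, time stands still between calls to the robot, and variables do not carry over. Pictures are saved under pics/ and viewed, and the job is handed in when it is done.

Besides the shell and the picture viewer there is one more tool, called by a JSON object that holds its "op" and its "data". move_arm: Moves the arm, as the interface text tells. Its arguments: {"type":"object","properties":{"motion":{"type":"array","items":{"type":"array"}},"gripper":{"type":"number"}},"required":["motion"]}

```bash
mkdir -p pics; cat > h.py <<'E'
import numpy as np, cv2
from scipy.spatial.transform import Rotation as R
from workcell import ctrl
def save(cam,fn):
    im=ctrl.get_image(cam); cv2.imwrite('pics/'+fn,im['pixels'][:,:,::-1]); return im
def proj(im,X):
    c=im['R']@np.asarray(X,float)+np.ravel(im['t']); p=im['camera_matrix']@c; return p[:2]/p[2]
E
python3 - <<'E'
from h import *
np.set_printoptions(precision=1,suppress=True)
o=ctrl.get_obs(); print(o)
for c in ['scene','top']:
    im=save(c,c+'0.png')
    print(c,im['R'],im['t'],im['camera_matrix'])
    for n in ['reader','access_hole','tool_grip','tool_shaft','tool_tip','tray_pull','vial_1_mid','vial_3_mid','beaker_mid','bottle_mid']:
        print(c,n,[(np.round(d['location'],1).tolist(),round(d['p'],2),proj(im,d['location']).round().tolist()) for d in ctrl.pinpoint(c,n)])
save('wrist','wrist0.png')
print(ctrl.get_obs()['t'])
E
```

```text
{'t': 0.0, 'qpos': array([-1.2,  0.4,  1.6,  0. ,  1.1, -0. ]), 'qvel': array([-0.,  0., -0., -0.,  0.,  0.]), 'joint_torque': array([ -0. , -54.5, -27.4,   0.1,   0. ,  -0. ]), 'ee_pos': array([ 238.5, -577.1,  221.9]), 'orientation': array([-2.6,  1.7,  0. ]), 'ft_force': array([-0.8,  0.7,  0.6]), 'moment': array([ 0., -0., -0.]), 'width': 87.8748505190146}
scene [[-0.8 -0.5  0. ]
 [-0.2  0.3 -0.9]
 [ 0.5 -0.8 -0.4]] [547.7 196.6 848.7] [[424.1   0.  279. ]
 [  0.  424.1 211.7]
 [  0.    0.    1. ]]
scene reader [([734.6, 114.0, -1.1], 0.57, [227.0, 241.0])]
scene access_hole [([644.9, 3.6, 49.1], 0.75, [278.0, 216.0])]
scene tool_grip [([474.4, 290.7, 6.7], 0.66, [275.0, 306.0])]
scene tool_shaft [([409.2, 269.4, 1.4], 0.75, [308.0, 313.0]), ([687.7, 79.0, 100.3], 0.54, [248.0, 205.0])]
scene tool_tip [([702.1, 38.3, 94.9], 0.73, [253.0, 201.0]), ([379.1, 264.9, 5.2], 0.68, [323.0, 316.0]), ([590.5, 104.8, 51.7], 0.61, [275.0, 235.0])]
scene tray_pull [([590.1, 106.0, 51.3], 0.61, [275.0, 236.0]), ([499.7, -250.4, 23.0], 0.55, [364.0, 205.0])]
scene vial_1_mid [([590.4, 107.8, 47
[... 547 characters left out ...]
.6, [302.0, 195.0])]
top tool_grip [([469.5, 293.1, 1.4], 0.59, [194.0, 259.0]), ([667.9, 155.5, 98.9], 0.55, [244.0, 183.0])]
top tool_shaft [([686.1, 78.1, 99.7], 0.85, [274.0, 177.0]), ([414.4, 272.2, 9.2], 0.58, [201.0, 279.0])]
top tool_tip [([698.7, 34.5, 101.5], 0.59, [291.0, 172.0]), ([380.2, 261.5, 6.3], 0.53, [205.0, 292.0])]
top tray_pull []
top vial_1_mid [([496.4, -248.3, 23.7], 0.53, [394.0, 252.0])]
top vial_3_mid [([643.6, 2.1, 49.4], 0.67, [302.0, 195.0]), ([562.3, -232.1, 31.2], 0.38, [388.0, 227.0])]
top beaker_mid [([474.7, 432.8, 50.0], 0.74, [139.0, 257.0])]
top bottle_mid [([560.3, 373.0, 37.2], 0.82, [163.0, 225.0]), ([493.1, -244.1, 19.5], 0.34, [392.0, 253.0])]
1.15
```

View pics/scene0.png

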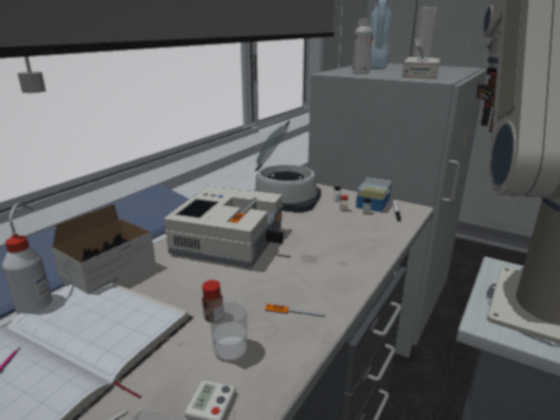

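View pics/top0.png

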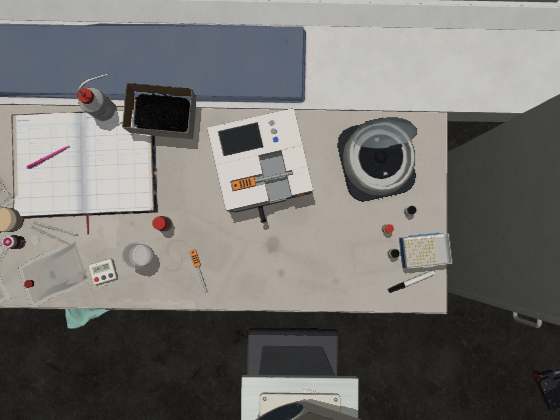

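View pics/wrist0.png

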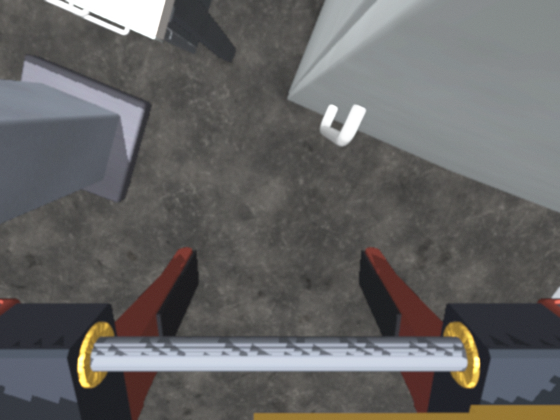

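```bash
python3 - <<'E'
import cv2,numpy as np
s=cv2.imread('pics/scene0.png')[180:330,180:380]; t=cv2.imread('pics/top0.png')[130:310,170:330]
cv2.imwrite('pics/s0c.png',cv2.resize(s,None,fx=4,fy=4,interpolation=2))
cv2.imwrite('pics/t0c.png',cv2.resize(t,None,fx=3.3,fy=3.3,interpolation=2))
E
```

```text
(no output)
```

View pics/s0c.png

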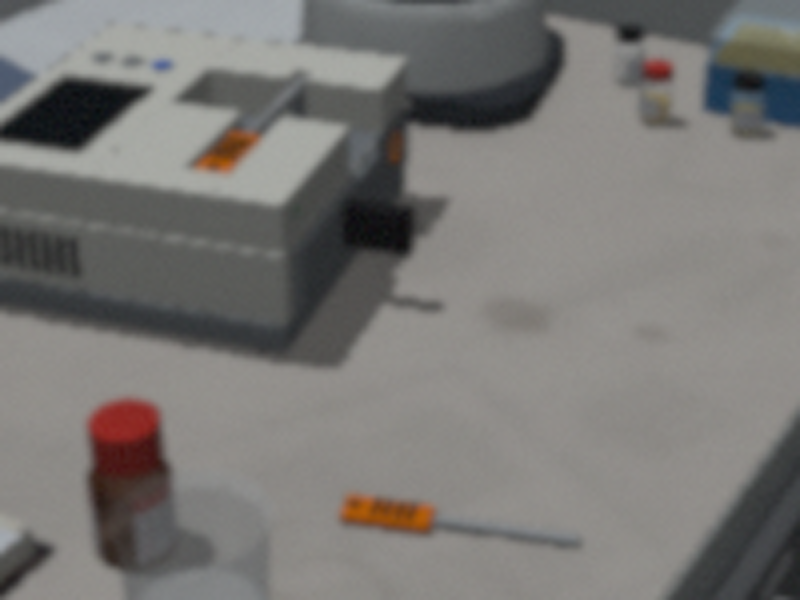

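View pics/t0c.png

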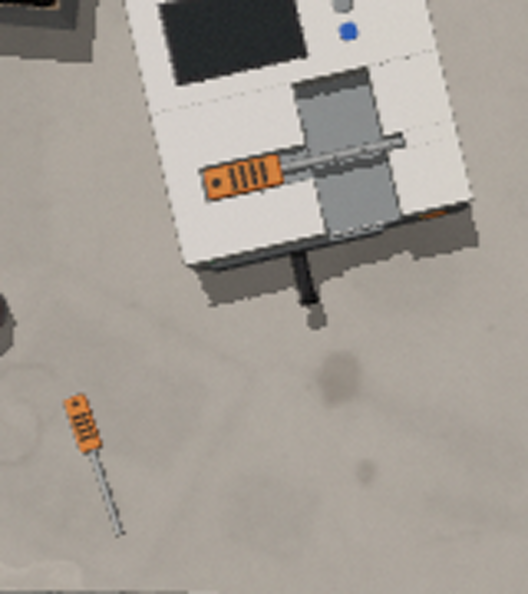

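The top view shows three orange candidates. The release tool is in the bay, with its grip at about (243,183) and its rod running to (291,172). A smaller look-alike lies on the bench, grip (196,259) and tip (206,291). There is also a small orange mark on the reader front near the hole, at (302,195). The job needs the larger tool, which is the one in the bay; the close crop confirms it lies there with its rod across the scoop.

I'll move the wrist camera over the reader to measure.

```bash
python3 - <<'E'
from h import *
np.set_printoptions(precision=3,suppress=True)
o=ctrl.get_obs(); print(o['t'],o['ee_pos'],R.from_rotvec(o['orientation']).as_matrix())
im=ctrl.get_image('wrist'); print({k:v for k,v in im.items() if k!='pixels'})
E
```

```text
1.15 [ 238.672 -577.627  222.668] [[ 0.382 -0.924 -0.   ]
 [-0.924 -0.382 -0.   ]
 [ 0.     0.    -1.   ]]
{'camera_matrix': array([[331.286,   0.   , 278.316],
       [  0.   , 331.286, 209.717],
       [  0.   ,   0.   ,   1.   ]]), 'mount': array([[   1.   ,   -0.001,   -0.001,    0.123],
       [   0.001,    0.953,    0.303,  -84.63 ],
       [   0.001,   -0.303,    0.953, -161.143],
       [   0.   ,    0.   ,    0.   ,    1.   ]])}
```

```bash
cat >> h.py <<'E'
def pose(h,tilt=0):
    "tool-down, heading of tool x in deg"
    a=np.radians(h); x=np.array([np.cos(a),np.sin(a),0]); z=np.array([0,0,-1.]); 
    return R.from_matrix(np.stack([x,np.cross(z,x),z],1))
def plan(tgt,h,show=True):
    o=ctrl.get_obs(); R0=R.from_rotvec(o['orientation'])
    s=R0.inv().apply(np.asarray(tgt,float)-o['ee_pos'])/150
    r=(R0.inv()*pose(h)).as_rotvec(degrees=True)/60
    if show: print('t',round(o['t'],2),'ee',o['ee_pos'].round(1),'F',np.round(o['ft_force'],1),'w',round(o['width'],1),'shift',s.round(4),'turn',r.round(4))
    return s,r
E
python3 -c "
from h import *
plan([330,-430,300],-40); plan([665,60,300],13)"
```

```text
t 1.2 ee [ 238.7 -577.6  222.7] F [ 0.3 -0.7  0.3] w 87.8 shift [-0.677  -0.9384 -0.5156] turn [ 0.      0.     -0.4592]
t 1.2 ee [ 238.7 -577.6  222.7] F [ 0.3 -0.7  0.3] w 87.8 shift [-2.8432 -4.25   -0.5156] turn [ 0.      0.     -1.3425]
```

{"op": "move_arm", "data": {"motion": [[[-0.3,-0.1,-0.15],[0,0,-0.15]],[[-0.6,-0.25,-0.3],[0,0,-0.3]],[[-0.9,-0.4,-0.45],[0,0,-0.45]],[[-1,-0.7,-0.6],[0,0,-0.6]],[[-1,-1,-0.6],[0,0,-0.75]]], "gripper": 0.5}}

```text
t: 1.82
ee_pos: [321.0, -381.1, 315.1]
orientation: [3.08, -0.607, 0.005]
ft_force: [-0.6, 0.9, -0.7]
width: 44.7
```

```bash
python3 -c "
from h import *
plan([665,60,300],13)"
```

```text
t 1.82 ee [ 321.  -381.1  315.1] F [-0.6  0.9 -0.7] w 44.7 shift [ 1.0057 -3.5911  0.097 ] turn [ 0.0031 -0.0029 -0.5882]
```

{"op": "move_arm", "data": {"motion": [[[0.1,-0.4,0],[0,0,-0.15]],[[0.2,-0.8,0],[0,0,-0.3]],[[0.3,-1,0],[0,0,-0.45]],[[0.5,-1,0],[0,0,-0.59]],[[0.7,-1,0.05],[0,0,-0.59]]]}}

```text
t: 2.45
ee_pos: [476.0, -283.3, 305.9]
orientation: [3.12, 0.356, 0.002]
ft_force: [0.8, 0.6, 0.8]
width: 44.0
```

```bash
python3 -c "
from h import *
plan([665,60,300],13)"
```

```text
t 2.45 ee [ 476.  -283.3  305.9] F [0.8 0.6 0.8] w 44.0 shift [ 1.7432 -1.9458  0.0392] turn [ 0.0013 -0.0012  0.0003]
```

{"op": "move_arm", "data": {"motion": [[[0.25,-0.25,0],[0,0,0]],[[0.5,-0.5,0],[0,0,0]],[[0.7,-0.75,0],[0,0,0]],[[0.87,-0.97,0],[0,0,0]],[[0.87,-0.97,0],[0,0,0]]]}}

```text
t: 3.08
ee_pos: [570.3, -110.3, 305.1]
orientation: [-3.121, -0.357, -0.0]
ft_force: [0.2, -0.2, 0.6]
width: 44.0
```

{"op": "move_arm", "data": {"motion": [[[0.25,-0.25,0],[0,0,0]],[[0.5,-0.5,0],[0,0,0]],[[0.7,-0.75,0],[0,0,0]],[[0.87,-0.97,0],[0,0,0]],[[0.87,-0.97,0],[0,0,0]]]}}

```text
t: 3.7
ee_pos: [664.8, 59.6, 304.8]
orientation: [-3.121, -0.355, 0.0]
ft_force: [-0.6, -1.2, -0.5]
width: 43.9
```

```bash
cat >> h.py <<'E'
def wcam(im,o):
    "world->cam R,t for the wrist picture"
    T=np.eye(4); T[:3,:3]=R.from_rotvec(o['orientation']).as_matrix(); T[:3,3]=o['ee_pos']
    C=np.linalg.inv(T@im['mount']); im['R']=C[:3,:3]; im['t']=C[:3,3]; return im
def wsave(fn):
    o=ctrl.get_obs(); im=save('wrist',fn); return wcam(im,o)
def ray(im,uv,z):
    "world point at height z seen at pixel"
    d=im['R'].T@np.linalg.solve(im['camera_matrix'],[uv[0],uv[1],1]); c=-im['R'].T@np.ravel(im['t'])
    return c+d*(z-c[2])/d[2]
E
python3 - <<'E'
from h import *
im=wsave('w1.png'); plan([665,60,300],13)
for n in ['reader','access_hole','tool_grip','tool_shaft','tool_tip','tray_pull']:
    print(n,[(np.round(d['location'],1).tolist(),round(d['p'],2),proj(im,d['location']).round().tolist()) for d in ctrl.pinpoint('wrist',n)])
E
```

```text
t 3.75 ee [664.2  58.2 304.7] F [-0.  -0.5  0.1] w 44.1 shift [ 0.0081 -0.0106  0.0314] turn [ 0.0004  0.0009 -0.0013]
reader [([733.0, 115.7, -2.9], 0.71, [335.0, 138.0])]
access_hole []
tool_grip [([664.7, 152.6, 97.1], 0.81, [297.0, 98.0])]
tool_shaft [([683.9, 77.5, 97.6], 0.57, [298.0, 171.0])]
tool_tip [([697.1, 37.5, 97.2], 0.66, [300.0, 206.0])]
tray_pull [([590.5, 110.4, 53.8], 0.93, [227.0, 120.0])]
```

View pics/w1.png

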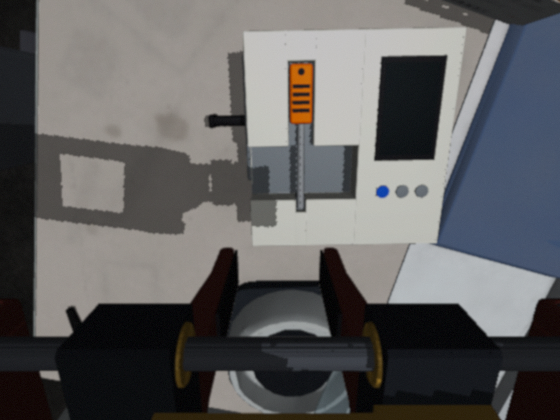

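```bash
python3 - <<'E'
import cv2
s=cv2.imread('pics/w1.png')[20:255,195:475]
cv2.imwrite('pics/w1c.png',cv2.resize(s,None,fx=2.5,fy=2.5,interpolation=2))
E
```

```text
(no output)
```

View pics/w1c.png

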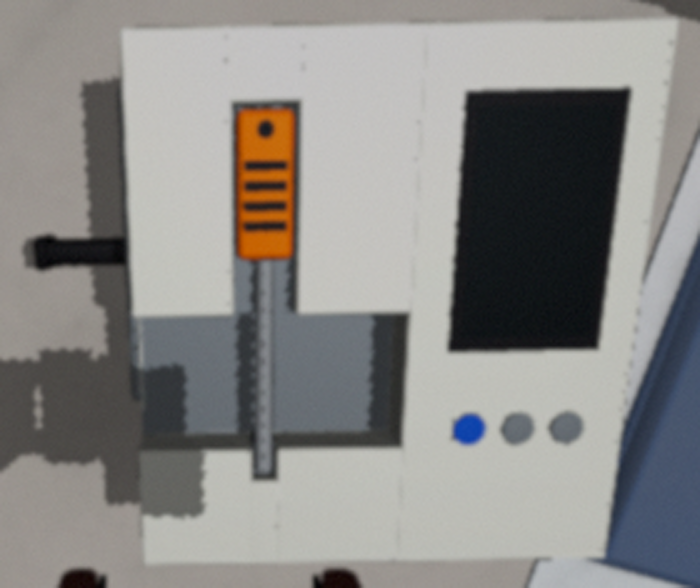

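```bash
python3 - <<'E'
from h import *
from scipy.optimize import least_squares
np.set_printoptions(precision=2,suppress=True)
o=ctrl.get_obs(); im=wcam(ctrl.get_image('wrist'),o)
cs=[(244.2,32),(465.4,27.2),(437.8,242.4),(253.4,244.8)]
P=np.array([ray(im,c,104) for c in cs]); print(P)
L=np.array([[-110,115],[110,115],[110,-115],[-110,-115]])
def f(p):
    c,s=np.cos(p[2]),np.sin(p[2]); return (np.c_[c*L[:,0]-s*L[:,1]+p[0],s*L[:,0]+c*L[:,1]+p[1]]-P[:,:2]).ravel()
r=least_squares(f,[732,113,.22]); print(r.x,np.degrees(r.x[2]),f(r.x).reshape(4,2))
c,s=np.cos(r.x[2]),np.sin(r.x[2]); M=np.array([[c,-s],[s,c]])
for n,uv,z in [('grip',(301.4,93.2),101.5),('rodstart',(300.6,124.8),100),('tip',(301,210.4),99),('pullR',(207.5,120.8),66),('pullRoot',(240,120),66)]:
    X=ray(im,uv,z); print(n,X,M.T@(X[:2]-r.x[:2]))
for n,X in [('hole',(644,3)),('pull',(590.3,107)),('pullw',(590.5,110.4)),('shaft',(685,78)),('grip',(664.7,152.6)),('tip',(698,37))]:
    print(n,M.T@(np.array(X)-r.x[:2]))
E
```

```text
[[598.92 197.87 104.  ]
 [809.06 249.5  104.  ]
 [865.1   28.61 104.  ]
 [652.46 -22.39 104.  ]]
[731.38 113.4    0.24] 13.803169690707936 [[-1.8   0.96]
 [ 1.71  1.83]
 [ 0.55 -0.64]
 [-0.47 -2.14]]
grip [667.42 155.28 101.5 ] [-52.12  55.94]
rodstart [674.36 124.08 100.  ] [-52.83  23.97]
tip [698.05  30.2   99.  ] [-52.22 -72.84]
pullR [569.7  103.21  66.  ] [-159.44   28.69]
pullRoot [606.59 112.44  66.  ] [-121.41   28.85]
hole [-111.2   -86.36]
pull [-138.54   27.45]
pullw [-137.53   30.7 ]
shaft [-53.49 -23.31]
grip [-55.4   53.98]
tip [-50.65 -66.23]
```

```bash
python3 -c "
from h import *
plan([686.4,76.6,155],13.8);plan([686.4,76.6,89.5],13.8)"
```

```text
t 4.1 ee [664.1  57.2 305.4] F [-0.5 -0.7 -0.1] w 44.0 shift [ 0.1737 -0.0933  1.0028] turn [ 0.0001 -0.0001 -0.0171]
t 4.1 ee [664.1  57.2 305.4] F [-0.5 -0.7 -0.1] w 44.0 shift [ 0.1737 -0.0934  1.4395] turn [ 0.0001 -0.0001 -0.0171]
```

{"op": "move_arm", "data": {"motion": [[[0.12,-0.06,0.2],[0,0,-0.017]],[[0.174,-0.093,0.5],[0,0,-0.017]],[[0.174,-0.093,0.8],[0,0,-0.017]],[[0.174,-0.093,1],[0,0,-0.017]],[[0.174,-0.093,1],[0,0,-0.017]]]}}

```text
t: 4.72
ee_pos: [684.8, 77.1, 152.6]
orientation: [-3.119, -0.379, 0.008]
ft_force: [0.0, 0.4, -0.0]
width: 43.8
```

```bash
python3 - <<'E'
from h import *
im=wsave('w2.png'); plan([686.4,76.6,89.5],13.8)
for n in ['tool_grip','tool_shaft','tool_tip']:
    print(n,[(np.round(d['location'],1).tolist(),round(d['p'],2),proj(im,d['location']).round().tolist()) for d in ctrl.pinpoint('wrist',n)])
print(proj(im,[686.4,76.6,97]))
E
```

```text
t 4.78 ee [686.2  77.3 154.8] F [-0.2 -1.   0.5] w 43.5 shift [0.0006 0.0048 0.4353] turn [-0.0002  0.0015  0.0007]
tool_grip [([663.9, 155.0, 95.8], 0.74, [275.0, 110.0])]
tool_shaft [([685.7, 79.2, 100.2], 0.8, [279.0, 229.0])]
tool_tip [([696.8, 37.2, 96.9], 0.92, [280.0, 283.0])]
[279.57743034 231.39445305]
```

View pics/w2.png

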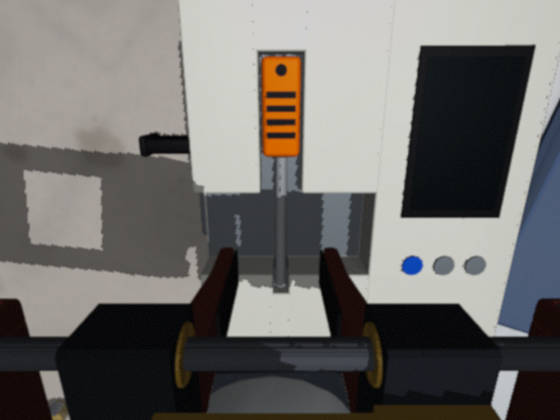

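{"op": "move_arm", "data": {"motion": [[[0,0.005,0.2],[0,0,0]],[[0,0.005,0.35],[0,0,0]],[[0,0.005,0.435],[0,0,0]],[[0,0.005,0.435],[0,0,0]],[[0,0.005,0.435],[0,0,0]]]}}

```text
t: 5.55
ee_pos: [687.4, 77.1, 90.7]
orientation: [3.119, 0.379, 0.002]
ft_force: [-0.7, -0.3, -0.2]
width: 43.9
```

{"op": "move_arm", "data": {"motion": [[[0,0,0],[0,0,0]],[[0,0,0],[0,0,0]],[[0,0,0],[0,0,0]],[[0,0,0],[0,0,0]],[[0,0,0],[0,0,0]]], "gripper": 0}}

```text
t: 6.18
ee_pos: [686.8, 77.0, 90.0]
orientation: [3.119, 0.379, 0.0]
ft_force: [-1.3, -0.6, 2.6]
width: 7.4
```

{"op": "move_arm", "data": {"motion": [[[0,0,-0.08],[0,0,0]],[[0,0,-0.2],[0,0,0]],[[0,0,-0.35],[0,0,0]],[[0,0,-0.5],[0,0,0]],[[0,0,-0.6],[0,0,0]]]}}

```text
t: 6.8
ee_pos: [687.6, 77.1, 182.6]
orientation: [3.119, 0.379, 0.004]
ft_force: [0.2, 0.4, -1.0]
width: 6.8
```

```bash
python3 - <<'E'
from h import *
im=wsave('w3.png'); plan([686.4,76.6,89.5],13.8); save('scene','s3.png')
E
```

```text
t 6.85 ee [688.4  77.1 184.2] F [0.  2.  0.8] w 7.0 shift [-1.700e-02 -2.000e-04  6.314e-01] turn [ 0.0007 -0.0047  0.0011]
```

View pics/w3.png

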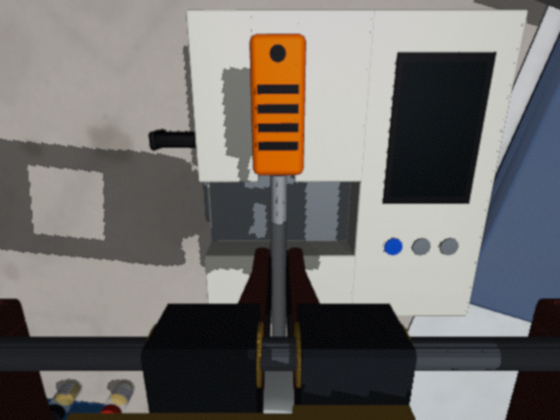

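View pics/s3.png

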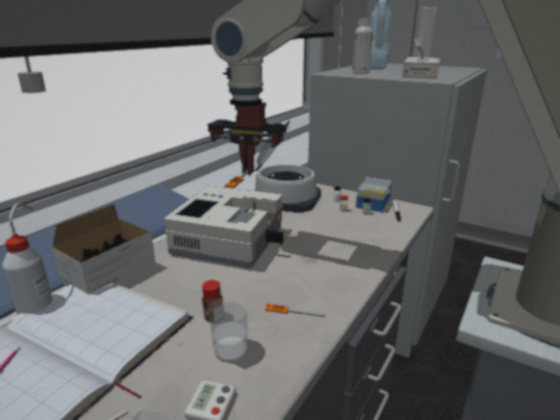

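The tool is held by the rod, hanging level and clear of the bay. I'll turn it 90° and lay it in front of the reader, pointing at the hole, then regrasp it by the grip.

```bash
python3 -c "
from h import *
plan([544,-21,150],103.8)"
```

```text
t 6.9 ee [688.1  77.1 182.8] F [ 0.5  0.6 -0.1] w 6.9 shift [-1.0906  0.4044  0.2143] turn [ 0.0036 -0.0027 -1.4989]
```

{"op": "move_arm", "data": {"motion": [[[-0.1,0.05,0],[0,0,-0.16]],[[-0.3,0.15,0],[0,0,-0.32]],[[-0.6,0.25,0],[0,0,-0.48]],[[-0.85,0.35,0.1],[0,0,-0.64]],[[-1,0.4,0.2],[0,0,-0.8]]]}}

```text
t: 7.52
ee_pos: [553.5, -18.1, 149.2]
orientation: [-2.69, -1.621, 0.002]
ft_force: [-0.3, 0.7, -0.1]
width: 6.8
```

```bash
python3 -c "
from h import *
plan([544,-21,80],103.8)"
```

```text
t 7.53 ee [553.5 -18.1 149.2] F [-0.3  0.7 -0.1] w 6.8 shift [-0.0464 -0.0467  0.4616] turn [-1.100e-03  2.000e-04 -6.942e-01]
```

{"op": "move_arm", "data": {"motion": [[[-0.02,-0.02,0.1],[0,0,-0.17]],[[-0.046,-0.046,0.2],[0,0,-0.34]],[[-0.046,-0.046,0.3],[0,0,-0.51]],[[-0.046,-0.046,0.4],[0,0,-0.68]],[[-0.046,-0.046,0.46],[0,0,-0.694]]]}}

```text
t: 8.15
ee_pos: [545.5, -20.0, 79.8]
orientation: [-1.945, -2.465, 0.001]
ft_force: [-0.2, 0.1, -0.5]
width: 7.2
```

```bash
python3 -c "
from h import *
im=wsave('w4.png');save('scene','s4.png')
plan([544,-21,12],103.8)"
```

```text
t 8.25 ee [545.4 -20.   79.9] F [ 0.8  0.6 -0.3] w 6.8 shift [-0.0047 -0.0096  0.4524] turn [-0.002  -0.0006 -0.0078]
```

View pics/w4.png

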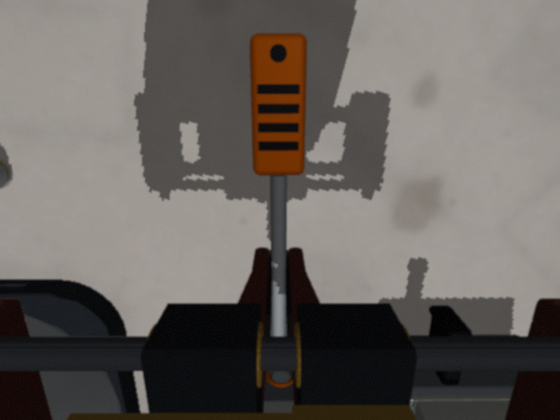

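View pics/s4.png

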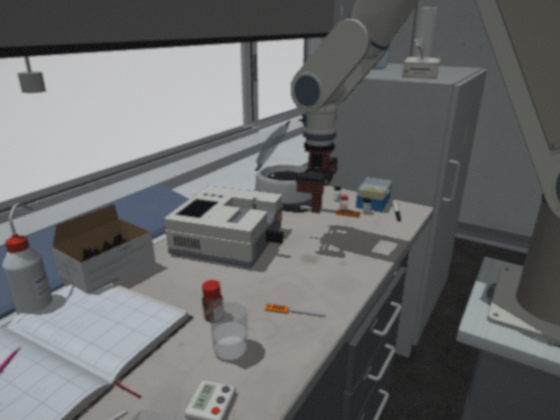

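{"op": "move_arm", "data": {"motion": [[[0,-0.01,0.15],[0,0,-0.008]],[[0,-0.01,0.3],[0,0,-0.008]],[[0,-0.01,0.42],[0,0,-0.008]],[[0,-0.01,0.48],[0,0,-0.008]],[[0,-0.01,0.5],[0,0,-0.008]]]}}

```text
t: 8.88
ee_pos: [544.8, -20.4, 5.6]
orientation: [-1.935, -2.475, 0.0]
ft_force: [0.6, 0.2, 0.4]
width: 7.7
```

{"op": "move_arm", "data": {"motion": [[[0,0,0.01],[0,0,0]],[[0,0,0.018],[0,0,0]],[[0,0,0.018],[0,0,0]],[[0,0,0.018],[0,0,0]],[[0,0,0.018],[0,0,0]]]}}

```text
t: 9.5
ee_pos: [544.8, -20.4, 3.4]
orientation: [1.934, 2.475, 0.0]
ft_force: [0.1, -1.2, -0.7]
width: 6.8
```

{"op": "move_arm", "data": {"motion": [[[0,0,0.01],[0,0,0]],[[0,0,0.01],[0,0,0]],[[0,0,0.01],[0,0,0]],[[0,0,0.01],[0,0,0]],[[0,0,0.01],[0,0,0]]], "gripper": 0.3}}

```text
t: 10.12
ee_pos: [544.8, -20.4, 1.7]
orientation: [1.934, 2.475, -0.0]
ft_force: [-0.3, -1.0, 0.8]
width: 26.7
```

{"op": "move_arm", "data": {"motion": [[[0,0,-0.1],[0,0,0]],[[0,0,-0.3],[0,0,0]],[[0,0,-0.6],[0,0,0]],[[0,0,-0.9],[0,0,0]],[[0,0,-1],[0,0,0]]]}}

```text
t: 10.75
ee_pos: [546.3, -20.5, 155.3]
orientation: [1.932, 2.472, 0.005]
ft_force: [-0.0, 0.0, -0.4]
width: 26.6
```

```bash
python3 - <<'E'
from h import *
im=wsave('w5.png'); plan([544,-21,150],103.8)
for n in ['tool_grip','tool_shaft','tool_tip','access_hole','tray_pull']:
    print(n,[(np.round(d['location'],1).tolist(),round(d['p'],2),proj(im,d['location']).round().tolist()) for d in ctrl.pinpoint('wrist',n)])
E
```

```text
t 10.8 ee [546.5 -20.5 155.7] F [ 0.9 -0.2  1.2] w 26.2 shift [ 0.0009 -0.0174  0.0378] turn [0.0052 0.0016 0.0032]
tool_grip [([464.4, -39.0, 4.6], 0.83, [280.0, 102.0])]
tool_shaft [([544.8, -23.3, 1.4], 0.85, [276.0, 190.0])]
tool_tip [([587.2, -8.8, 4.7], 0.63, [280.0, 234.0])]
access_hole [([643.5, 6.3, 46.9], 0.9, [281.0, 308.0])]
tray_pull [([588.3, 110.8, 52.4], 0.73, [408.0, 284.0])]
```

View pics/w5.png

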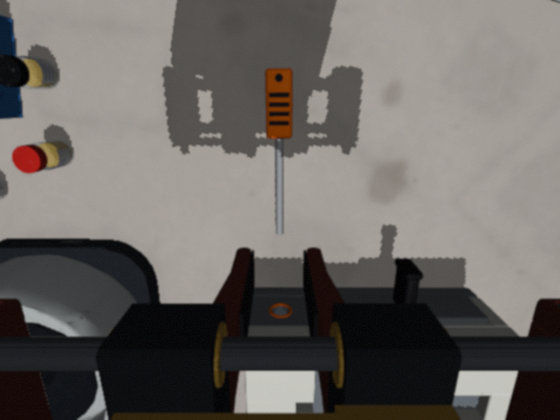

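```bash
python3 - <<'E'
from h import *
s=cv2.imread('pics/w5.png')
cv2.imwrite('pics/w5c.png',cv2.resize(s[60:330,240:320],None,fx=2.2,fy=2.2,interpolation=2))
cv2.imwrite('pics/w5d.png',cv2.resize(s[290:330,250:320],None,fx=10,fy=10,interpolation=2))
E
```

```text
(no output)
```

View pics/w5d.png

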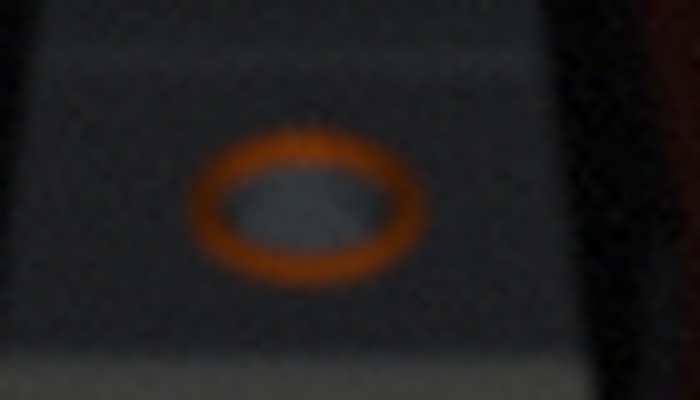

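View pics/w5c.png

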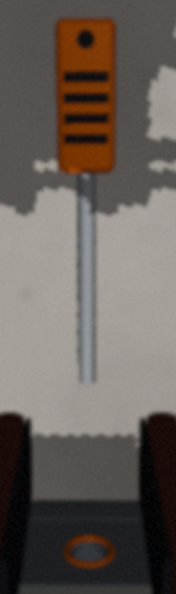

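```bash
python3 - <<'E'
from h import *
np.set_printoptions(precision=2,suppress=True)
o=ctrl.get_obs(); im=wcam(ctrl.get_image('wrist'),o)
H=ray(im,(280.3,310.3),50); G=ray(im,(279.1,103.0),8.5); T=ray(im,(279.6,233.5),4.5)
print(H,G,T,np.degrees(np.arctan2(*(T-G)[1::-1])),np.linalg.norm((T-G)[:2]))
R0=R.from_rotvec(o['orientation'])
for X in (H,G,T): print(R0.inv().apply(X-o['ee_pos']))
y=np.radians(13.8);c,s=np.cos(y),np.sin(y)
M=np.array([[c,-s],[s,c]])
for X in (H,G,T): print(M.T@(X[:2]-[731.4,113.4]))
print(o['t'])
E
```

```text
[636.99   4.88  50.  ] [461.63 -39.65   8.5 ] [581.37  -9.38   4.5 ] 14.191066748367788 123.50416202600337
[ 1.82 96.92 99.97]
[  0.97 -83.89 141.95]
[  1.4   39.62 145.62]
[-117.57  -82.87]
[-298.49  -84.29]
[-174.99  -83.44]
11.05
```

{"op": "move_arm", "data": {"motion": [[[0.006,-0.2,0],[0,0,0]],[[0.006,-0.4,0.1],[0,0,0]],[[0.006,-0.56,0.3],[0,0,0]],[[0.006,-0.56,0.5],[0,0,0]],[[0.006,-0.56,0.6],[0,0,0]]], "gripper": 0.5}}

```text
t: 11.72
ee_pos: [461.6, -39.8, 59.7]
orientation: [-1.933, -2.473, 0.003]
ft_force: [0.3, 0.1, 0.4]
width: 43.8
```

```bash
python3 - <<'E'
from h import *
im=wsave('w6.png'); plan([463,-39.3,2],103.8)
E
```

```text
t 11.78 ee [461.4 -39.7  58.9] F [-0.9 -0.7 -1.4] w 43.7 shift [-0.0007  0.0122  0.379 ] turn [-0.004  -0.0015  0.0031]
```

View pics/w6.png

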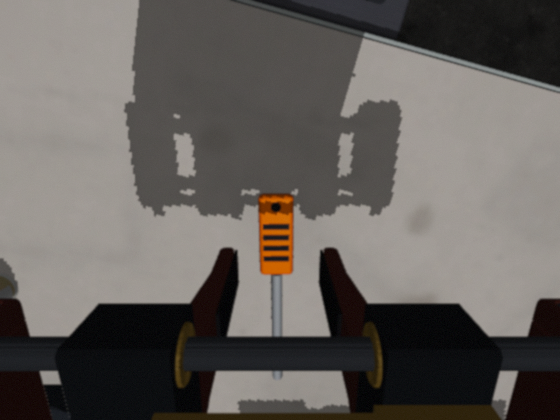

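```bash
python3 - <<'E'
from h import *
o=ctrl.get_obs(); im=wcam(ctrl.get_image('wrist'),o)
G=ray(im,(276.5,234),8.5); print(o['ee_pos'],G,R.from_rotvec(o['orientation']).inv().apply(G-o['ee_pos'])); print(proj(im,[*o['ee_pos'][:2],8.5]))
E
```

```text
[461.44263759 -39.66457073  58.85690677] [463.40869175 -40.28968781   8.5       ] [-1.15977155  1.96550538 50.34745196]
[278.07300969 231.60359015]
```

{"op": "move_arm", "data": {"motion": [[[-0.006,0.012,0.12],[0,0,0]],[[-0.006,0.012,0.24],[0,0,0]],[[-0.006,0.012,0.33],[0,0,0]],[[-0.006,0.012,0.38],[0,0,0]],[[-0.006,0.012,0.38],[0,0,0]]]}}

```text
t: 12.45
ee_pos: [464.9, -40.2, 4.5]
orientation: [-1.934, -2.475, 0.0]
ft_force: [-0.0, -0.1, 0.2]
width: 44.0
```

{"op": "move_arm", "data": {"motion": [[[0,0,0],[0,0,0]],[[0,0,0],[0,0,0]],[[0,0,0],[0,0,0]],[[0,0,0],[0,0,0]],[[0,0,0],[0,0,0]]], "gripper": 0}}

```text
t: 13.08
ee_pos: [465.3, -40.3, 5.0]
orientation: [1.934, 2.475, 0.0]
ft_force: [0.1, -0.6, 4.5]
width: 23.4
```

{"op": "move_arm", "data": {"motion": [[[0,0,0],[0,0,0]],[[0,0,0],[0,0,0]],[[0,0,0.012],[0,0,0]],[[0,0,0.022],[0,0,0]],[[0,0,0.022],[0,0,0]]], "gripper": 0.4}}

```text
t: 13.7
ee_pos: [464.8, -40.3, 1.2]
orientation: [-1.934, -2.475, 0.0]
ft_force: [0.4, -0.4, 0.3]
width: 35.1
```

```bash
python3 -c "
from h import *
for i in range(4): plan([463,-39.3,2],103.8); ctrl.get_image('wrist')"
```

```text
t 13.7 ee [464.8 -40.3   1.2] F [ 0.4 -0.4  0.3] w 35.1 shift [ 0.0091 -0.0103 -0.0053] turn [-0.0004 -0.0002  0.0031]
t 13.75 ee [464.9 -40.3   1.3] F [ 0.  -0.6 -0.5] w 35.1 shift [ 0.0093 -0.0106 -0.0048] turn [-0.0003 -0.0001  0.0031]
t 13.8 ee [464.9 -40.3   1.4] F [-0.3 -0.5 -0.1] w 35.2 shift [ 0.0094 -0.011  -0.0042] turn [-0.0002 -0.0001  0.0031]
t 13.85 ee [465.  -40.3   1.4] F [-0.8 -0.2 -0.1] w 35.4 shift [ 0.0095 -0.0113 -0.004 ] turn [-0.0001 -0.      0.0032]
```

{"op": "move_arm", "data": {"motion": [[[0,0,0],[0,0,0]],[[0,0,0],[0,0,0]],[[0,0,0],[0,0,0]],[[0,0,0],[0,0,0]],[[0,0,0],[0,0,0]]], "gripper": 0}}

```text
t: 14.52
ee_pos: [465.1, -40.3, 1.5]
orientation: [1.934, 2.475, 0.0]
ft_force: [-0.6, -0.2, 1.1]
width: 24.0
```

```bash
python3 -c "
from h import *
for i in range(3): plan([463,-39.3,2],103.8); ctrl.get_image('wrist')"
```

```text
t 14.53 ee [465.1 -40.3   1.5] F [-0.6 -0.2  1.1] w 24.0 shift [ 0.0097 -0.0117 -0.0037] turn [0.0001 0.     0.0032]
t 14.57 ee [465.  -40.3   1.5] F [ 0.5 -0.   0.3] w 23.8 shift [ 0.0096 -0.0116 -0.0036] turn [0.0001 0.     0.0031]
t 14.62 ee [465.  -40.3   1.5] F [ 0.3 -0.1  0.2] w 23.6 shift [ 0.0095 -0.0116 -0.0036] turn [0.0001 0.     0.0031]
```

{"op": "move_arm", "data": {"motion": [[[0,0,-0.1],[0,0,0]],[[0.008,0,-0.2],[0,0,0]],[[0.008,0.05,-0.303],[0,0,0.003]],[[0.008,0.15,-0.303],[0,0,0.003]],[[0.008,0.25,-0.303],[0,0,0.003]]]}}

```text
t: 15.3
ee_pos: [502.4, -29.8, 47.3]
orientation: [1.938, 2.472, 0.001]
ft_force: [-0.1, 0.5, -0.7]
width: 23.4
```

```bash
python3 - <<'E'
from h import *
ims={c:save(c,c+'7.png') for c in ('scene','top')}
wsave('w7.png')
for c in ims:
  for n in ['tool_shaft','tool_tip','access_hole']:
    print(c,n,[(np.round(d['location'],1).tolist(),round(d['p'],2),proj(ims[c],d['location']).round().tolist()) for d in ctrl.pinpoint(c,n)])
for i in range(3): plan([463,-39.3,2],103.8); ctrl.get_image('wrist')
s=cv2.imread('pics/scene7.png'); cv2.imwrite('pics/s7c.png',cv2.resize(s[170:270,220:360],None,fx=5,fy=5,interpolation=2))
s=cv2.imread('pics/top7.png'); cv2.imwrite('pics/t7c.png',cv2.resize(s[150:280,230:350],None,fx=4.5,fy=4.5,interpolation=2))
E
```

```text
scene tool_shaft [([410.3, 272.8, 2.2], 0.62, [307.0, 314.0]), ([588.0, 104.4, 51.4], 0.59, [276.0, 236.0]), ([583.1, -9.0, 51.7], 0.49, [301.0, 219.0])]
scene tool_tip [([629.6, 3.9, 45.6], 0.72, [283.0, 219.0]), ([376.9, 265.9, 3.1], 0.54, [324.0, 317.0]), ([504.8, -26.9, 47.8], 0.38, [331.0, 225.0])]
scene access_hole [([646.8, 3.3, 51.8], 0.59, [278.0, 215.0])]
top tool_shaft [([414.3, 271.7, 4.6], 0.7, [202.0, 279.0]), ([585.8, -10.7, 52.8], 0.51, [307.0, 217.0])]
top tool_tip [([625.8, 0.0, 52.2], 0.62, [303.0, 202.0]), ([382.4, 259.7, 5.4], 0.53, [206.0, 291.0])]
top access_hole [([644.1, 4.6, 52.2], 0.92, [301.0, 195.0]), ([475.6, 433.5, 50.4], 0.22, [138.0, 256.0])]
t 15.75 ee [500.5 -30.1  46.6] F [ 0.3  0.2 -0.6] w 23.7 shift [-1.000e-04 -2.570e-01  2.975e-01] turn [-0.0009 -0.0003  0.    ]
t 15.8 ee [500.6 -30.1  46.7] F [ 0.   0.1 -1. ] w 23.9 shift [ 2.00e-04 -2.58e-01  2.98e-01] turn [-0.0006 -0.0002 -0.    ]
t 15.85 ee [500.7 -30.1  46.7] F [ 0.2 -0.1 -0. ] w 23.5 shift [ 0.0004 -0.2587  0.2984] turn [-0.0005 -0.0002  0.    ]
```

View pics/s7c.png

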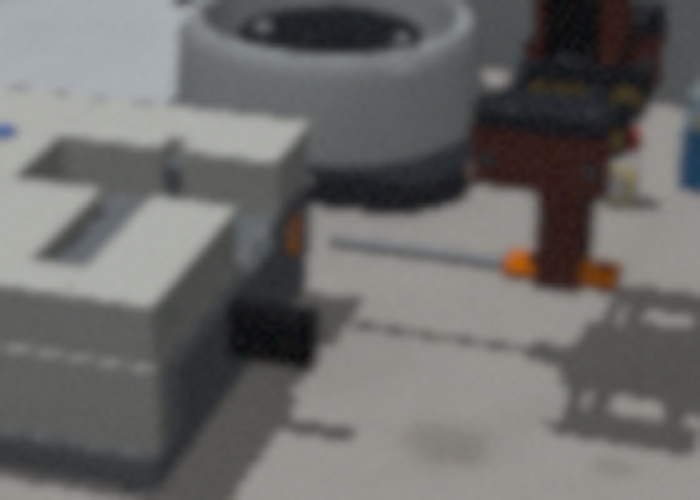

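View pics/t7c.png

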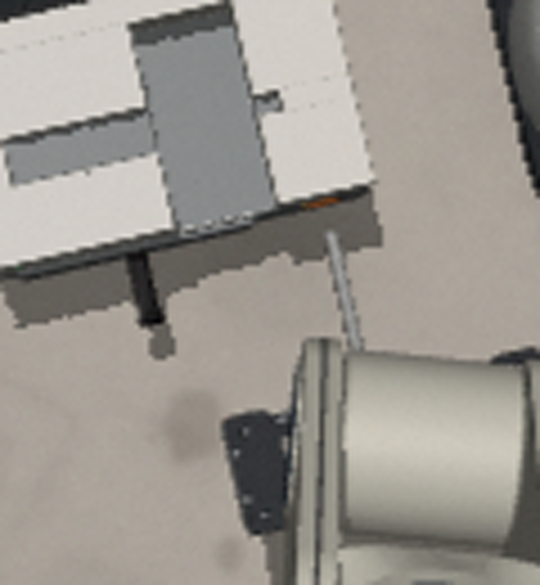

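View pics/w7.png

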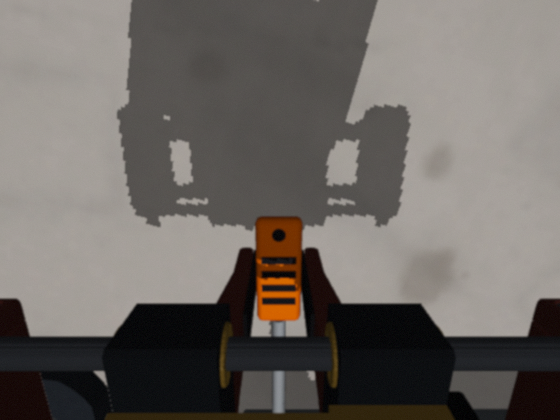

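```bash
python3 - <<'E'
from h import *
s=cv2.imread('pics/top7.png')
cv2.imwrite('pics/t7d.png',cv2.resize(s[185:235,280:330],None,fx=12,fy=12,interpolation=0))
s=cv2.imread('pics/scene7.png')
cv2.imwrite('pics/s7d.png',cv2.resize(s[195:235,260:340],None,fx=10,fy=10,interpolation=0))
E
```

```text
(no output)
```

View pics/t7d.png

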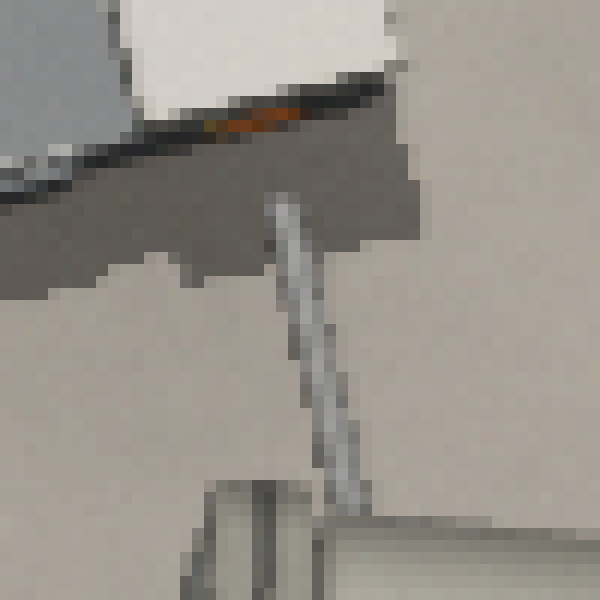

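View pics/s7d.png

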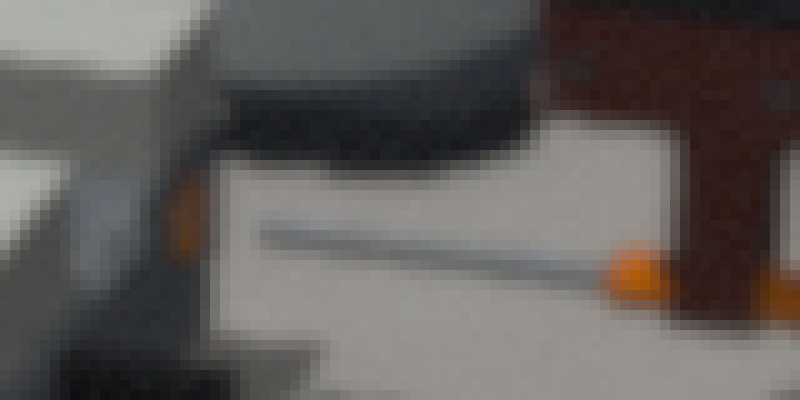

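{"op": "move_arm", "data": {"motion": [[[0.003,0.06,0],[0,0,0]],[[0.003,0.12,0],[0,0,0]],[[0.003,0.17,0],[0,0,0]],[[0.003,0.22,0],[0,0,0]],[[0.003,0.27,0],[0,0,0]]]}}

```text
t: 16.52
ee_pos: [540.8, -19.8, 46.8]
orientation: [-1.938, -2.472, 0.0]
ft_force: [-0.2, 0.3, -1.0]
width: 23.7
```

```bash
python3 - <<'E'
from h import *
save('scene','scene8.png')
for i in range(2): plan([463,-39.3,2],103.8); ctrl.get_image('wrist')
s=cv2.imread('pics/scene8.png'); cv2.imwrite('pics/s8c.png',cv2.resize(s[180:250,240:340],None,fx=7,fy=7,interpolation=2))
E
```

```text
t 16.57 ee [542.  -19.7  47. ] F [ 1.1 -0.2  0.2] w 23.7 shift [-0.0011 -0.5429  0.2995] turn [0.0013 0.0003 0.0003]
t 16.62 ee [541.4 -19.8  46.9] F [ 0.  -0.6 -0.8] w 23.5 shift [-0.0015 -0.5387  0.2991] turn [0.0009 0.0003 0.0004]
```

View pics/s8c.png

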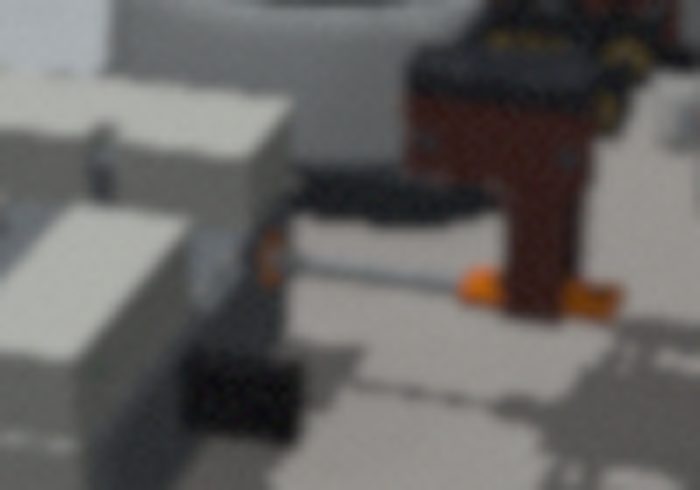

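{"op": "move_arm", "data": {"motion": [[[0,0.05,0],[0,0,0]],[[0,0.1,0],[0,0,0]],[[0,0.15,0],[0,0,0]],[[0,0.19,0],[0,0,0]],[[0,0.21,0],[0,0,0]]]}}

```text
t: 17.3
ee_pos: [571.4, -12.3, 46.8]
orientation: [1.938, 2.472, 0.0]
ft_force: [-0.3, -0.0, -0.6]
width: 23.6
```

{"op": "move_arm", "data": {"motion": [[[0,0.03,0],[0,0,0]],[[0,0.05,0],[0,0,0]],[[0,0.07,0],[0,0,0]],[[0,0.085,0],[0,0,0]],[[0,0.1,0],[0,0,0]]]}}

```text
t: 17.92
ee_pos: [583.4, -9.4, 46.2]
orientation: [-1.937, -2.469, 0.005]
ft_force: [-4.7, -4.9, 0.2]
width: 23.6
```

```bash
python3 - <<'E'
from h import *
ims={c:save(c,c+'9.png') for c in ('scene','top')}
for c in ims: print(c,[(np.round(d['location'],1).tolist(),round(d['p'],2)) for d in ctrl.pinpoint(c,'tray_pull')])
for i in range(2): plan([463,-39.3,2],103.8); ctrl.get_image('wrist')
s=cv2.imread('pics/scene9.png'); cv2.imwrite('pics/s9c.png',cv2.resize(s[170:270,220:340],None,fx=6,fy=6,interpolation=2))
E
```

```text
scene [([581.8, 101.5, 49.9], 0.78)]
top [([573.7, 109.4, 55.1], 0.76), ([562.3, -228.6, 31.4], 0.27)]
t 18.12 ee [583.5  -9.5  46.3] F [-4.9 -3.5  0.7] w 23.5 shift [-0.0023 -0.8266  0.2985] turn [-0.0039 -0.0005 -0.0006]
t 18.18 ee [583.5  -9.5  46.3] F [-4.9 -4.3  0.1] w 24.0 shift [-0.0022 -0.8263  0.2985] turn [-0.0039 -0.0005 -0.0007]
```

View pics/s9c.png

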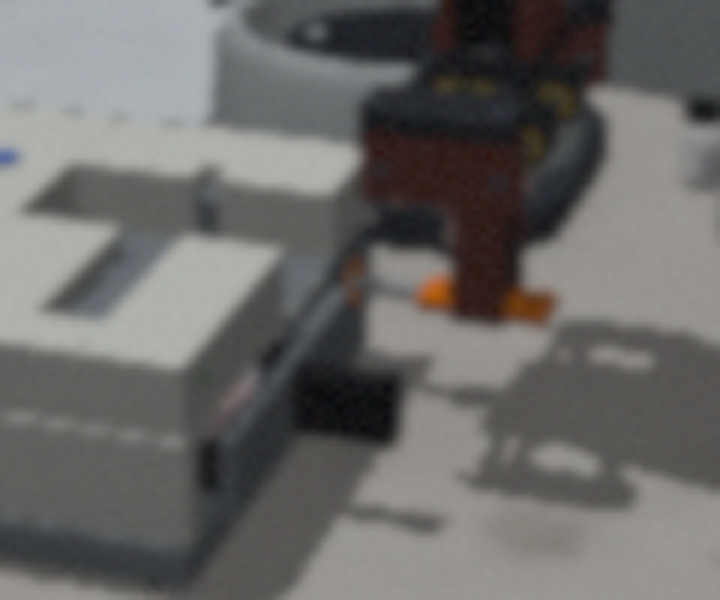

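```bash
python3 - <<'E'
from h import *
im=save('top','top10.png')
print([(np.round(d['location'],1).tolist(),round(d['p'],2)) for d in ctrl.pinpoint('top','tray_pull')])
im=save('scene','scene10.png')
print([(np.round(d['location'],1).tolist(),round(d['p'],2)) for d in ctrl.pinpoint('scene','tray_pull')])
print([(np.round(d['location'],1).tolist(),round(d['p'],2)) for d in ctrl.pinpoint('scene','dish')])
s=cv2.imread('pics/top10.png'); cv2.imwrite('pics/t10c.png',cv2.resize(s[150:270,220:340],None,fx=5,fy=5,interpolation=2))
s=cv2.imread('pics/scene10.png'); cv2.imwrite('pics/s10c.png',cv2.resize(s[170:270,220:340],None,fx=6,fy=6,interpolation=2))
E
```

```text
[([557.8, 101.1, 50.4], 0.8)]
[([560.5, 101.7, 49.6], 0.97), ([493.6, -250.5, 21.2], 0.57)]
[([645.8, 124.9, 44.3], 0.56)]
```

View pics/t10c.png

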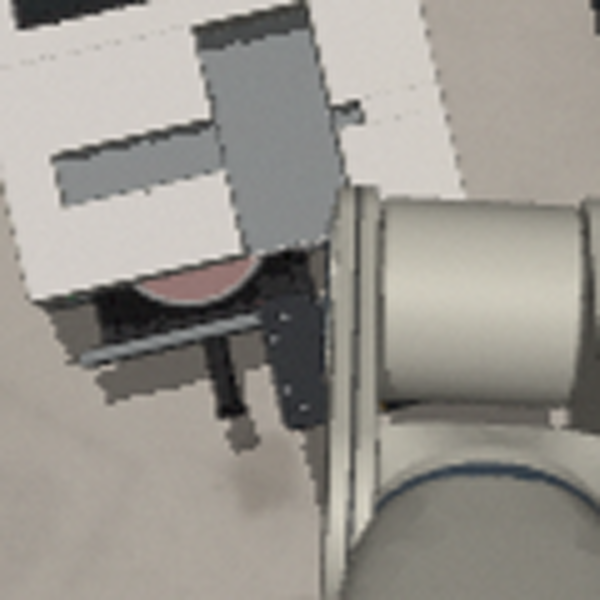

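View pics/s10c.png

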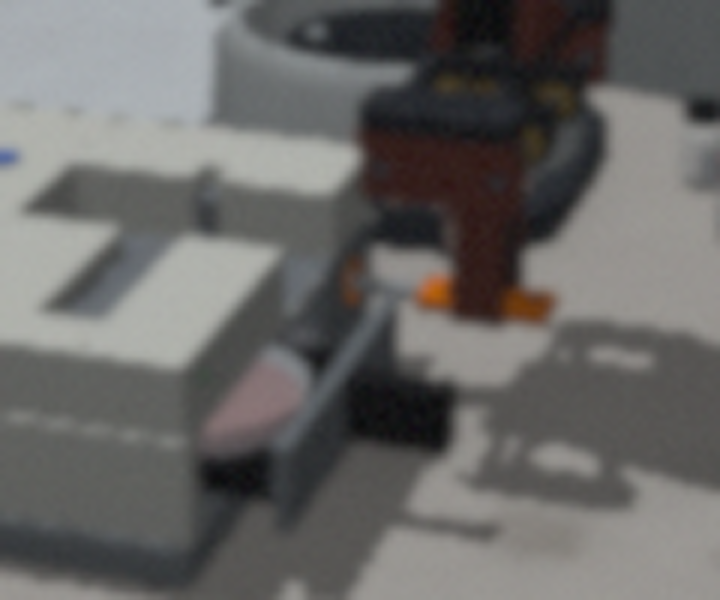

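{"op": "move_arm", "data": {"motion": [[[0,-0.15,0],[0,0,0]],[[0,-0.35,0],[0,0,0]],[[0,-0.6,0],[0,0,0]],[[0,-0.8,0],[0,0,0]],[[0,-0.9,0],[0,0,0]]]}}

```text
t: 19.1
ee_pos: [453.2, -41.3, 47.0]
orientation: [-1.939, -2.472, 0.0]
ft_force: [-0.6, -1.1, -0.1]
width: 23.6
```

```bash
python3 - <<'E'
from h import *
wsave('w11.png');save('scene','scene11.png')
for i in range(3): plan([455,-44,1.5],103.8); ctrl.get_image('wrist')
s=cv2.imread('pics/scene11.png'); cv2.imwrite('pics/s11c.png',cv2.resize(s[170:270,220:380],None,fx=5,fy=5,interpolation=2))
E
```

```text
t 19.2 ee [453.5 -41.2  47. ] F [ 0.3  0.7 -0.4] w 23.5 shift [-0.0202  0.0053  0.3031] turn [-0.0006 -0.0002 -0.0005]
t 19.25 ee [455.  -41.2  47.1] F [-0.2  0.1  0.1] w 23.6 shift [-0.0181 -0.005   0.3041] turn [ 0.0009  0.0003 -0.0003]
t 19.3 ee [455.9 -41.1  47.2] F [-0.2  0.4 -0.4] w 23.5 shift [-0.0169 -0.0107  0.3045] turn [ 0.0017  0.0006 -0.0001]
```

View pics/s11c.png

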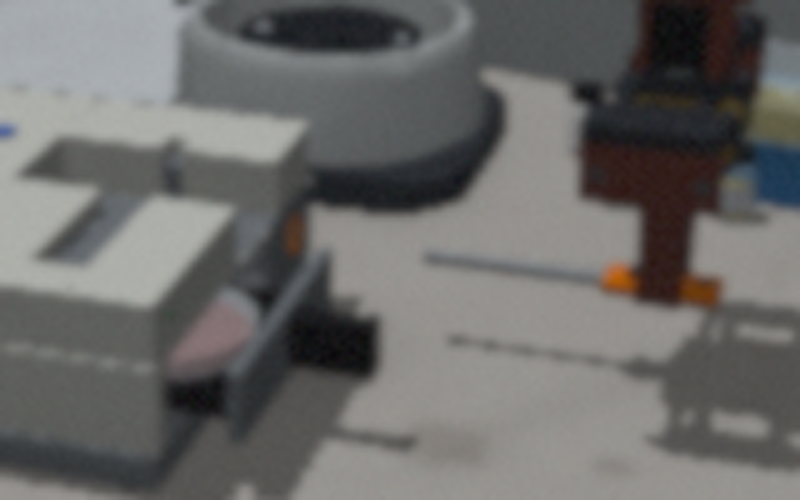

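View pics/w11.png

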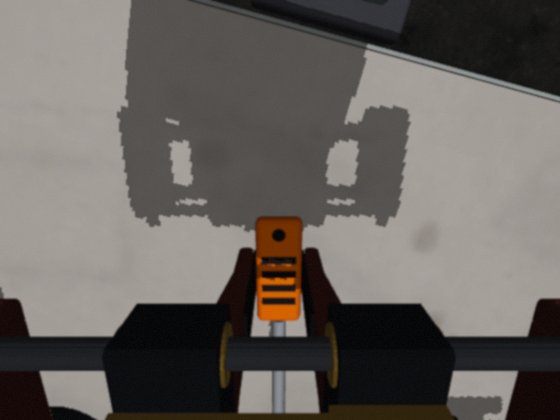

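Rod is out and the tray is ajar with the pink dish visible. Next I lower the tool to the bench.

{"op": "move_arm", "data": {"motion": [[[0,0,0.1],[0,0,0]],[[0,0,0.2],[0,0,0]],[[0,0,0.26],[0,0,0]],[[0,0,0.295],[0,0,0]],[[0,0,0.3],[0,0,0]]]}}

```text
t: 19.98
ee_pos: [453.9, -41.0, 1.4]
orientation: [-1.938, -2.472, 0.001]
ft_force: [-1.9, 0.5, 0.8]
width: 23.7
```

```bash
python3 -c "
from h import *
for i in range(2): ctrl.get_image('wrist'); plan([455,-44,1.5],103.8)"
```

```text
t 20.02 ee [454.  -41.    1.6] F [-0.6 -0.3 -0.4] w 23.9 shift [-0.021   0.0016  0.0005] turn [-0.0008 -0.0003  0.0002]
t 20.07 ee [454.3 -41.1   1.8] F [ 0.7  0.2 -0.4] w 24.0 shift [-0.0201 -0.0004  0.0018] turn [-0.0001 -0.0001  0.0001]
```

{"op": "move_arm", "data": {"motion": [[[0,0,0],[0,0,0]],[[0,0,0],[0,0,0]],[[0,0,0],[0,0,0]],[[0,0,-0.05],[0,0,0]],[[0,0,-0.2],[0,0,0]]], "gripper": 0.5}}

```text
t: 20.7
ee_pos: [453.6, -41.0, 31.9]
orientation: [-1.937, -2.471, 0.002]
ft_force: [-0.1, 0.2, -0.6]
width: 44.0
```

```bash
python3 -c "
from h import *
plan([561.4,101.3,150],103.8)"
```

```text
t 20.7 ee [453.6 -41.   31.9] F [-0.1  0.2 -0.6] w 44.0 shift [ 0.7501  0.9226 -0.7886] turn [-0.0018 -0.0007  0.0002]
```

{"op": "move_arm", "data": {"motion": [[[0,0,-0.35],[0,0,0]],[[0.1,0.1,-0.7],[0,0,0]],[[0.35,0.35,-0.79],[0,0,0]],[[0.6,0.6,-0.79],[0,0,0]],[[0.75,0.82,-0.79],[0,0,0]]]}}

```text
t: 21.32
ee_pos: [547.8, 99.5, 151.6]
orientation: [1.936, 2.473, 0.002]
ft_force: [0.4, -1.2, -0.2]
width: 44.1
```

```bash
python3 - <<'E'
from h import *
ctrl.get_image('wrist')
im=wsave('w12.png');save('scene','scene12.png')
print([(np.round(d['location'],1).tolist(),round(d['p'],2),proj(im,d['location']).round().tolist()) for d in ctrl.pinpoint('wrist','tray_pull')])
plan([561.4,101.3,36],103.8)
E
```

```text
[]
t 21.52 ee [546.5  97.8 150.4] F [-0.4 -0.  -0. ] w 43.9 shift [-0.0011  0.1023  0.7628] turn [-0.0006  0.0001  0.0013]
```

View pics/w12.png

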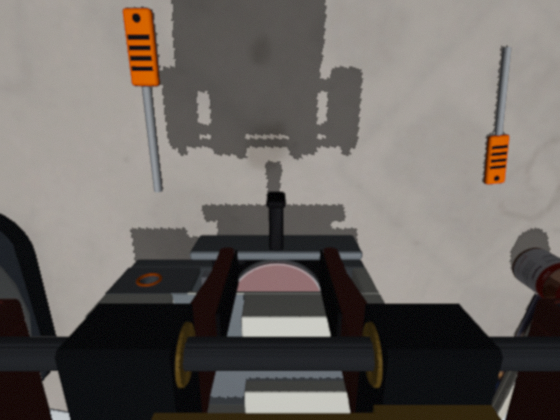

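View pics/scene12.png

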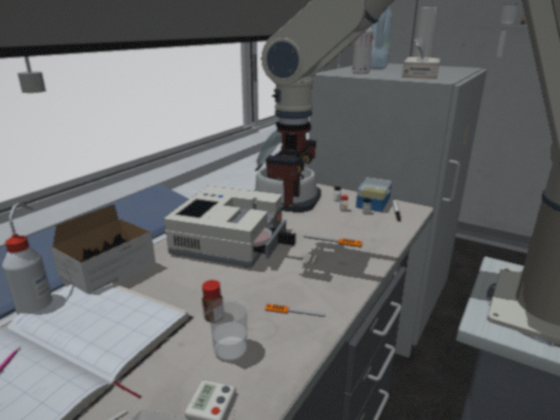

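```bash
python3 - <<'E'
from h import *
o=ctrl.get_obs(); im=wcam(ctrl.get_image('wrist'),o); R0=R.from_rotvec(o['orientation'])
for uv in [(275.5,195),(275.8,222),(276.3,249)]:
    X=ray(im,uv,66); print(X.round(1),R0.inv().apply(X-o['ee_pos']).round(1))
E
```

```text
[530.9  91.9  66. ] [ -2.  -16.5  84.4]
[552.2  97.3  66. ] [-1.9  5.5 84.4]
[574.7 103.1  66. ] [-1.5 28.6 84.4]
```

{"op": "move_arm", "data": {"motion": [[[-0.012,0.035,0.15],[0,0,0]],[[-0.012,0.035,0.35],[0,0,0]],[[-0.012,0.035,0.55],[0,0,0]],[[-0.012,0.035,0.7],[0,0,0]],[[-0.012,0.035,0.75],[0,0,0]]]}}

```text
t: 22.2
ee_pos: [550.7, 95.8, 36.8]
orientation: [-1.939, -2.469, 0.004]
ft_force: [-0.6, -0.0, 0.4]
width: 44.2
```

{"op": "move_arm", "data": {"motion": [[[0,0,0],[0,0,0]],[[0,0,0],[0,0,0]],[[0,0,0],[0,0,0]],[[0,0,0],[0,0,0]],[[0,0,0],[0,0,0]]], "gripper": 0}}

```text
t: 22.82
ee_pos: [552.1, 99.8, 38.8]
orientation: [-1.939, -2.469, -0.004]
ft_force: [-5.0, 16.4, 4.5]
width: 15.8
```

```bash
python3 - <<'E'
from h import *
im=wsave('w13.png');plan([561.4,101.3,36],103.8)
E
```

```text
t 22.88 ee [552.1  99.8  38.8] F [-4.6 16.9  3. ] w 15.6 shift [-0.0053  0.0623  0.0188] turn [ 0.0008 -0.0032 -0.0011]
```

View pics/w13.png

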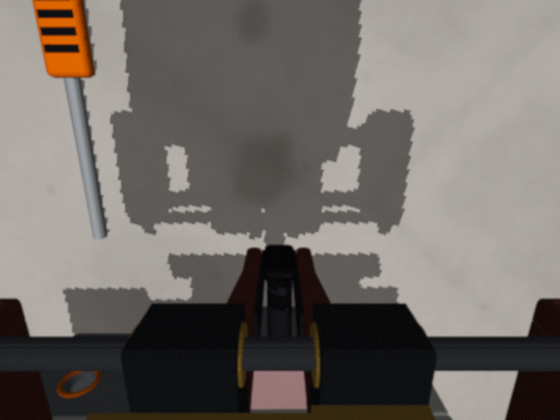

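{"op": "move_arm", "data": {"motion": [[[0.01,0,0],[0,0,0]],[[0.02,0,0],[0,0,0]],[[0.02,0,0],[0,0,0]],[[0.02,0,0],[0,0,0]],[[0.02,0,0],[0,0,0]]]}}

```text
t: 23.5
ee_pos: [552.6, 100.2, 38.8]
orientation: [1.939, 2.471, 0.002]
ft_force: [-1.6, 2.6, 7.1]
width: 15.6
```

{"op": "move_arm", "data": {"motion": [[[0,-0.04,0],[0,0,0]],[[0,-0.1,0],[0,0,0]],[[0,-0.17,0],[0,0,0]],[[0,-0.24,0],[0,0,0]],[[0,-0.3,0],[0,0,0]]]}}

```text
t: 24.12
ee_pos: [509.0, 89.4, 38.8]
orientation: [1.938, 2.47, 0.004]
ft_force: [1.9, 3.7, 6.7]
width: 15.4
```

```bash
python3 - <<'E'
from h import *
im=wsave('w14.png');plan([561.4,101.3,36],103.8); save('scene','scene14.png')
s=cv2.imread('pics/scene14.png'); cv2.imwrite('pics/s14c.png',cv2.resize(s[170:290,200:360],None,fx=5,fy=5,interpolation=2))
E
```

```text
t 24.18 ee [507.5  89.   38.7] F [-0.9  1.3 11.6] w 15.3 shift [-0.0063  0.3683  0.0183] turn [ 0.0011 -0.0001 -0.0002]
```

View pics/s14c.png

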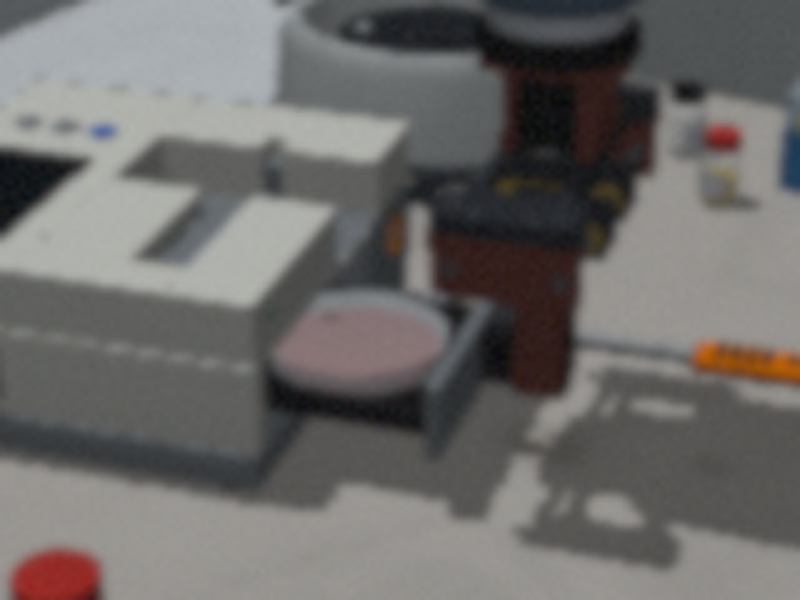

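{"op": "move_arm", "data": {"motion": [[[0,-0.05,-0.006],[0,0,0]],[[0,-0.1,-0.01],[0,0,0]],[[0,-0.15,-0.01],[0,0,0]],[[0,-0.19,-0.01],[0,0,0]],[[0,-0.22,-0.01],[0,0,0]]]}}

```text
t: 24.85
ee_pos: [475.4, 81.1, 39.0]
orientation: [-1.938, -2.472, 0.001]
ft_force: [10.5, 2.5, -18.6]
width: 15.6
```

{"op": "move_arm", "data": {"motion": [[[0,-0.01,0.005],[0,0,0]],[[0,-0.02,0.005],[0,0,0]],[[0,-0.025,0.005],[0,0,0]],[[0,-0.025,0.005],[0,0,0]],[[0,-0.025,0.005],[0,0,0]]]}}

```text
t: 25.48
ee_pos: [475.6, 81.1, 39.0]
orientation: [1.936, 2.469, 0.007]
ft_force: [9.2, 3.4, -14.0]
width: 15.5
```

```bash
python3 - <<'E'
from h import *
im=wsave('w15.png');plan([561.4,101.3,36],103.8); save('scene','scene15.png'); save('top','top15.png')
s=cv2.imread('pics/scene15.png'); cv2.imwrite('pics/s15c.png',cv2.resize(s[170:290,200:360],None,fx=5,fy=5,interpolation=2))
E
```

```text
t 25.52 ee [475.6  81.1  39. ] F [  9.9   2.9 -13.7] w 15.4 shift [-0.0057  0.5875  0.0238] turn [0.0058 0.0003 0.    ]
```

View pics/s15c.png

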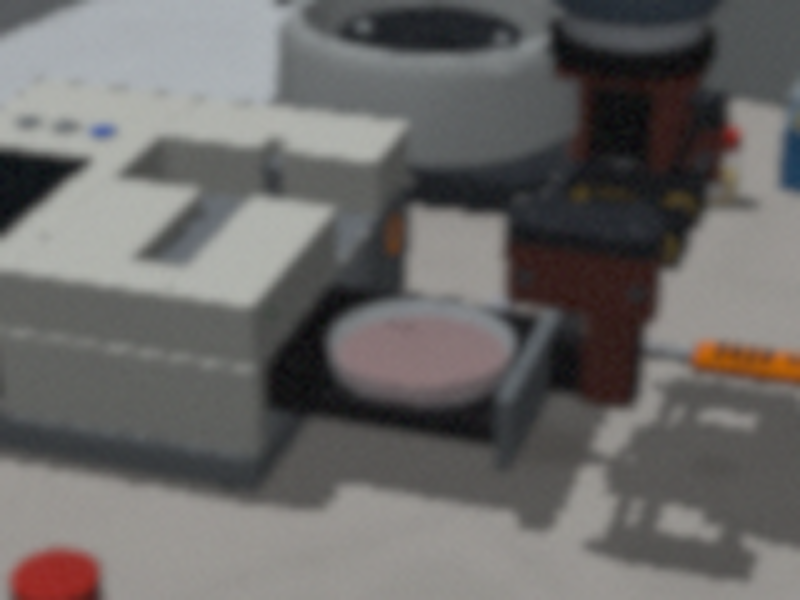

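View pics/w15.png

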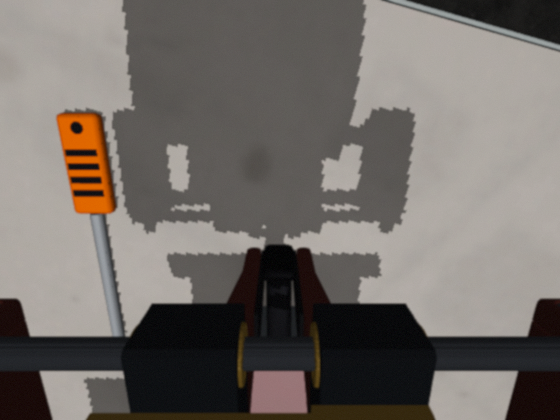

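{"op": "move_arm", "data": {"motion": [[[0,-0.02,0.004],[0,0,0]],[[0,-0.04,0.004],[0,0,0]],[[0,-0.04,0.004],[0,0,0]],[[0,-0.04,0.004],[0,0,0]],[[0,-0.04,0.004],[0,0,0]]]}}

```text
t: 26.25
ee_pos: [474.8, 80.8, 39.4]
orientation: [1.932, 2.464, 0.019]
ft_force: [19.7, 9.8, -19.4]
width: 16.1
```

{"op": "move_arm", "data": {"motion": [[[0,0.03,0.004],[0,0,0]],[[0,0.06,0.008],[0,0,0]],[[0,0.06,0.008],[0,0,0]],[[0,0.06,0.008],[0,0,0]],[[0,0.06,0.008],[0,0,0]]]}}

```text
t: 26.88
ee_pos: [477.6, 81.6, 39.0]
orientation: [1.936, 2.47, 0.005]
ft_force: [0.3, 1.3, 17.2]
width: 15.7
```

{"op": "move_arm", "data": {"motion": [[[0,-0.01,-0.004],[0,0,0]],[[0,-0.025,-0.004],[0,0,0]],[[0,-0.025,-0.004],[0,0,0]],[[0,-0.025,-0.004],[0,0,0]],[[0,-0.025,-0.004],[0,0,0]]]}}

```text
t: 27.5
ee_pos: [474.8, 80.9, 39.1]
orientation: [1.936, 2.469, 0.007]
ft_force: [4.4, 3.4, 6.1]
width: 16.0
```

Against the stop with a light pull (about 5 N). Opening and going straight up.

{"op": "move_arm", "data": {"motion": [[[0,0,0],[0,0,0]],[[0,0,0],[0,0,0]],[[0,0,0],[0,0,0]],[[0,0,0],[0,0,0]],[[0,0,0],[0,0,0]]], "gripper": 0.5}}

```text
t: 28.12
ee_pos: [471.5, 80.2, 37.3]
orientation: [-1.938, -2.472, 0.0]
ft_force: [-0.3, 0.0, -0.0]
width: 44.0
```

{"op": "move_arm", "data": {"motion": [[[0,0,-0.1],[0,0,0]],[[0,0,-0.3],[0,0,0]],[[0,0,-0.6],[0,0,0]],[[0,0,-0.9],[0,0,0]],[[0,0,-1],[0,0,0]]]}}

```text
t: 28.75
ee_pos: [473.1, 80.5, 190.8]
orientation: [1.936, 2.469, 0.006]
ft_force: [1.1, -0.8, -0.9]
width: 44.0
```

```bash
python3 - <<'E'
from h import *
ctrl.get_image('wrist')
im=wsave('w16.png');plan([561.4,101.3,36],103.8); a=save('scene','scene16.png')
for n in ['tray_pull','dish','tray_well','vial_1_mid','vial_3_mid','beaker_mid','bottle_mid']:
    print(n,[(np.round(d['location'],1).tolist(),round(d['p'],2)) for d in ctrl.pinpoint('scene',n)])
b=save('top','top16.png')
for n in ['tray_pull','dish','tray_well','tool_grip']:
    print(n,[(np.round(d['location'],1).tolist(),round(d['p'],2)) for d in ctrl.pinpoint('top',n)])
E
```

```text
t 28.85 ee [472.6  80.4 189.2] F [-0.   0.7 -0.3] w 43.8 shift [-0.0057  0.6046  1.0239] turn [0.0035 0.0003 0.0001]
tray_pull [([482.8, 79.2, 49.4], 0.73)]
dish [([563.7, 375.5, 40.0], 0.65)]
tray_well [([568.6, 108.1, 38.9], 0.95), ([477.3, 435.2, 44.0], 0.54)]
vial_1_mid [([496.2, -249.2, 20.7], 0.43)]
vial_3_mid [([554.0, -233.8, 24.4], 0.72)]
beaker_mid [([478.6, 434.0, 41.4], 0.68)]
bottle_mid [([568.6, 375.2, 36.8], 0.83)]
tray_pull [([480.8, 82.2, 52.9], 0.89), ([560.8, 375.9, 36.7], 0.66), ([560.4, 105.7, 38.8], 0.28)]
dish [([567.3, 106.7, 44.6], 0.79)]
tray_well [([562.6, 105.4, 36.8], 0.67)]
tool_grip [([457.1, -42.7, 4.6], 0.66), ([468.8, 292.9, 0.6], 0.57)]
```

View pics/w16.png

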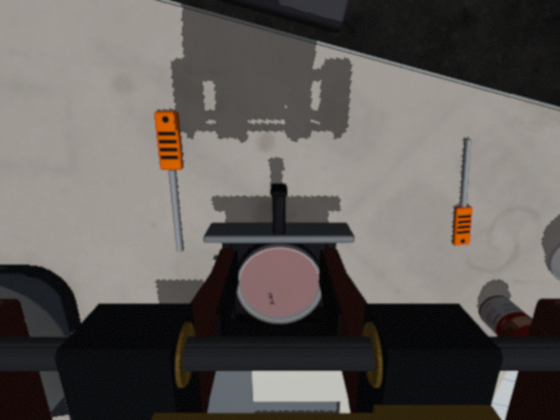

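View pics/scene16.png

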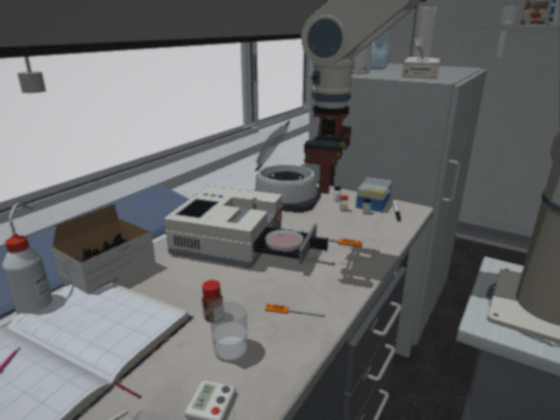

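View pics/top16.png

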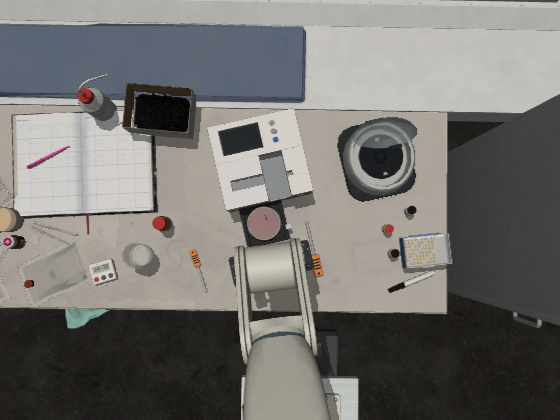

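```bash
python3 -c "
from h import *
o=ctrl.get_obs(); print(o['t'],o['ft_force']); print(ctrl.close_job())"
```

```text
29.5 [ 0.67473667  0.0394729  -0.0096129 ]
the job is handed in; nothing more can be done
None
```

The job is done and handed in at about 29.5 s of the 72 s allowed; the hand-in reports no verdict.

**What I did:**
- I took the larger tool from the bay by its rod and laid it on the bench in line with the hole.
- I regripped it by the grip. The first close was too high, so I reopened, went lower and closed again.
- I pushed the rod in until the latch let go, at roughly 62 mm by my estimate, with about 6 N on the wrist.
- The tray sprang ajar. I drew the rod out, laid the tool on the bench, pinched the pull and drew the tray to its stop.

**Last checks:**
- **Tray:** the pull has moved about 111 mm from where it was shut. With about 22 N on it, it would not go further. I then backed off, let go and moved clear.
- **Dish:** it lies flat in the well, pink side showing. The detectors put the dish and well centres within about 5 mm of each other, which is about their accuracy.
- **Tool and glassware:** the tool is flat on the bench. The vials I could check, the beaker and the bottle are where they were, to within detection noise. The detectors reported only one of the two black-capped vials, so for the other I rely on the pictures, which show it standing. The small look-alike tool was not touched.

**What disagreed or went off:**
- The scene camera's detector put the rod about 5 mm off the hole's line just before insertion. The top camera's detector and my own pixel fits in both views said within about 1 mm, and the rod went in with no side force.
- My first pinch on the pull was a few millimetres off-centre and pressed sideways with about 17 N. I re-centred before drawing.
- In the last picture the scene camera's detector reported the bottle as the dish; the top camera found the real one.

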